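# Hook the access cover into the instrument housing

### The job

Close the open grey instrument housing with the blue cover that has a yellow lip: tilt it, hook the lip under the yellow ledge of the housing, then swing the other end down until the cover lies level and fully home in the opening, and let go. Leave the similar blue plate without a lip where it lies.

Things in the scene. Friction and masses are not known exactly. Their poses are not given: they have to be found in the camera images.
- cover_handle (a point): Centre of the black handle bar of the cover to fit: a loose 0.25 kg blue plate 110 (x) x 100 (y) x 12 mm, flat on a dark 8 mm mat, with a yellow lip on its +x edge. The bar is over the plate's middle, runs along y, is 12 mm thick in x, 70 long, 18 high; its centre is 39 mm above the plate's underside, with 18 mm of air below the bar. Axes: x to the lip (roughly away from the robot), z up.
- lip_end (a point): Middle of the free end of that cover's lip, 81 mm in x from the handle centre. The lip is 60 mm wide (y), 4 mm thick, level with the plate's underside (this point is 2 mm above the underside) and sticks out 26 mm beyond the plate's edge. Axes are the cover's.
- ledge (a point): Middle of the free lower edge of the housing's yellow ledge, level with the housing's rim. Axes: x into the space under the ledge (roughly away from the robot), z up. The ledge is 4 mm thick, lies on the rim, spans the whole width and reaches 28 mm over the inside. Cover home: handle centre about 63 mm (8 mm play either way) in -x from here and 29 mm above.
- housing: Fixed grey box 164 (x) x 124 (y) x 55 mm, green board inside; origin under its centre, ledge point 49 mm in +x. From the ledge edge the opening runs 126 mm in -x to the near wall; 114 mm wide in y. Seat rails 15 mm wide run along both sides, tops 10 mm below the rim; the 84 mm between is free, so the lip may dip below them. Plate plus lip is 10 mm too long to go in level.
- plain_handle (a point): centre of the black handle bar of the other blue plate, same size and handle but with no lip: it does not belong here; leave it

How it is judged (in metres and radians):
On the way:
1. the lip is under the ledge while the cover is still tilted (x of lip_end in the frame of ledge above 0.003 m and z of lip_end in the frame of ledge below 0 m and angle between cover_handle's own z axis and vertical above 0.06 rad), for 0.05 s.
At the end, for the whole second after the job is handed in: The cover lies in the housing's opening, level within 0.06 rad (3.5 degrees), its handle centre 22 to 33 mm above the ledge's lower edge and within 15 mm of the housing's mid-line, turned at most 0.18 rad from it, with its lip end at least 6 mm under the ledge; it stays so after release (x of lip_end in the frame of ledge above 0.006 m and z of lip_end in the frame of ledge below -0.003 m and z of cover_handle in the frame of ledge between 0.022 and 0.033 m and y of cover_handle in the frame of ledge between -0.015 and 0.015 m and angle between the x axis of cover_handle and the x axis of ledge, either way round below 0.18 rad and angle between cover_handle's own z axis and vertical below 0.06 rad); the robot touches nothing.
It fails at once if the plate without a lip is moved by more than 30 mm (distance of plain_handle from where it was at the start of the episode above 0.03 m).
It also fails if it takes over 38 s, if anything falls off the work surface, if the arm or the gripper's body presses on something with over 40 N, if the wrist force passes 120 N, or if a joint passes its speed limit or range.

### The arm

A 6-joint arm with a two-finger parallel gripper is mounted at the origin on a cart in front of the work surface, level with it; the furniture and walls round the work are solid. World frame = base frame: x ahead of the robot, y to its left, z up, the work surface at z = 0. Lengths are in m, angles in degrees, forces in N, time in s.
With the tool pointing down it reaches from about 0.375 to 0.825 m from the base axis. Payload 5.5 kg.
Tool frame: the origin (TCP) lies midway between the tips of the shut fingers; the grasp point (between the pads) lies bot.pinch_z behind it (bot.pinch_z is the distance from the TCP to the grasp point, in m); z points along the fingers, y is the line along which they close (so a half turn about z gives the same grasp; the last joint's range is limited). The gripper opens to 85 mm and grips with 20 to 120 N. Pads are 22 mm wide; open, the fingers measure 114 mm over their backs; the gripper's body (76 mm by 85 mm) begins 54 mm behind the grasp point. The pads swing forward as they close: fully open they stand 13 mm farther back than shut.
Start: joints at [-73.052, 17.962, -2.699, 69.339, 0, 90], TCP at [0.175, -0.574, 0.231] pointing down, gripper open.
Joint ranges: [-152.73, 152.73], [-39.44, 99.34], [-58.76, 71.6], [-118.89, 123.64], [-81.53, 83.1], [-180, 180]. Speed limits (degrees/s): [136.94, 136.94, 172.46, 180, 180, 180].

### API

Orientations are given as a 3x3 rotation matrix whose columns are the frame's x, y, z axes.
In Python, from cell import bot, read_camera, workorder, finder gives the robot as it stands.
- The arm moves only by the tool arm_command, never from a script. Its argument "plan" is a list of rows, each a list of 5 numbers: the shift along the tool's x, y, z in mm, then the turn about the tool's z in rad, then the closure, from -1 (fully open) to 1 (shut). In form: [[x, y, z, roll, jaw], ...]. A call has exactly 5 rows; each row shifts and turns the commanded pose from where the row before left it, along the tool's axes as they then stand; what a row does not reach is not made up. A row lasts 1/10 s, in which the tool goes at most 50 mm and 8.59 degrees, less where a joint would pass 70% of its speed; a pose out of reach is approached as far as the arm can. A call is refused whole if a number of a shift passes 50 or a number of a turn 0.15, either way. A call with a gripper value outside its range is refused whole. The fingers move at their own pace and stop on an object; the grip force is fixed at half the most. Time passes only in rows, so rows that do not move let the fingers close, or fill a call up. It gives the time, the measured TCP pose, the force, the opening and the grip force at its end, in the units of the state.
- bot.get_state(): the state, without advancing time (a new reading comes with each control period).
- read_camera(name): name is "scene" or "top" or "wrist"; returns a dict with "color" (480x640x3 uint8, red, green, blue), "camera_matrix" (3x3 intrinsics, pixels), "rvec" (rotation vector, rad) and "tvec" (3), from world to camera coordinates, as OpenCV has them. Camera axes: x right, y down, z forward; pixel columns grow to the right and rows downward; lengths in m; the calibration is good to about 2 mm. The wrist camera is an equidistant fisheye: a pixel r from the principal point sees the ray r / f radians off the axis. A picture is of the moment at which its call begins. There is no depth.
- workorder.job_done(): hands the job in; it is judged then, once.
Trained networks look in a picture, given as the dict that the camera call returned (one of the last four; its "shot" number tells which), for a name from the list of things; names that differ only in an ending like _2 or _b are one class to them, and where a whole thing is asked for, a point or a joint stands for the part that bears it (a point fixed in the world has none). Each returns a list of dicts, best first, with "confidence" (0 to 1); they miss things now and then, are a little off and sometimes report something else, mostly with a low value. They report only what shows in the picture. A call takes as long as a camera call.
- finder.look_for(name, picture): "location" ([x, y, z] in m, in world coordinates, good to about 4 mm: the middle of the surface that is visible of it).
- finder.cut_out(name, picture): "mask" (480x640 bool, what is visible of it).
- finder.mark_of(name, picture): "location" ([x, y, z] in m, in world coordinates, good to about 4 mm: a listed point, or the origin of a listed thing).
The state is a dict: "time_s": time; "joints": joint angles; "dq": joint speeds; "tau": joint torques, N m; "tool_pos": TCP position; "eef_rot": TCP orientation; "wrist_force": force on the tool from outside, world axes, zero at the start; "wrist_torque": the same for the moment, N m; "opening": finger opening in m; "finger_force": force on a finger pad.
Only numpy, scipy, OpenCV 4.12 (cv2) and the standard library are available. Lean on these libraries where they do the work, as an engineer would, in place of code of your own. Each camera call takes 0.05 s, during which the arm holds its last target. There are 200 camera calls.

## Working session

There is one attempt and no reset: what is moved stays moved. The work goes in short steps, Python scripts to look and compute and a tool call to move; the robot and the scene stay as the last step left them, time stands still between calls to the robot, and variables do not carry over. Pictures are saved under pics/ and viewed, at most 13 in all, crops included, and the job is handed in when it is done.

Besides the shell and the picture viewer there is one more tool, called after "Emit:" as name(argument=value, ...) on one line, values as JSON. arm_command: Moves the arm, as the interface text tells. Its arguments: {"type":"object","properties":{"plan":{"type":"array","items":{"type":"array","items":{"type":"number"}}}},"required":["plan"]}

```bash
mkdir -p pics; python3 - <<'E'
from cell import bot, read_camera, workorder, finder
import cv2, numpy as np
s=bot.get_state(); print(s['time_s'],s['tool_pos'],np.round(s['eef_rot'],3).tolist(),s['opening'],bot.pinch_z)
ims=[]
for c in ['top','scene']:
    p=read_camera(c); ims.append(cv2.resize(p['color'],(400,300)))
    cv2.imwrite(f'pics/{c}0.png',p['color'][:,:,::-1])
    for n in ['cover_handle','lip_end','ledge','housing','plain_handle']:
        print(c,n,[(np.round(d['location'],4).tolist(),round(d['confidence'],2)) for d in finder.mark_of(n,p)[:3]])
cv2.imwrite('pics/both.png',np.vstack(ims)[:,:,::-1])
E
```

```text
0.0 [ 0.17472304 -0.57339727  0.230442  ] [[0.957, 0.292, -0.0], [0.292, -0.957, 0.002], [0.0, -0.002, -1.0]] 0.08526388279987214 0.0187
top cover_handle [([0.4838, 0.1287, 0.0477], 0.57)]
top lip_end [([0.5615, 0.1501, 0.0121], 0.75)]
top ledge [([0.5211, -0.2533, 0.0568], 0.85)]
top housing [([0.473, -0.2396, -0.0022], 0.67)]
top plain_handle [([0.454, 0.3107, 0.0474], 0.7)]
scene cover_handle [([0.4855, 0.1287, 0.0458], 0.83)]
scene lip_end [([0.564, 0.1495, 0.0139], 0.66)]
scene ledge [([0.5191, -0.2513, 0.0497], 0.9)]
scene housing [([0.4752, -0.2335, 0.0025], 0.96)]
scene plain_handle [([0.4536, 0.3138, 0.0485], 0.62)]
```

View pics/both.png

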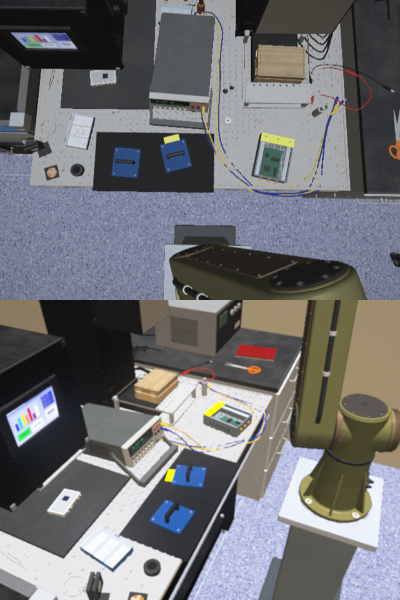

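```bash
cat > h.py <<'E'
from cell import bot, read_camera, workorder, finder
import cv2, numpy as np
def toplane(p,px,z):
    K=p['camera_matrix'];R=cv2.Rodrigues(np.array(p['rvec'],float))[0];t=np.array(p['tvec'],float).ravel()
    d=(np.c_[px,np.ones(len(px))]@np.linalg.inv(K).T)@R
    o=-R.T@t
    return (o+d*((z-o[2])/d[:,2])[:,None])[:,:2]
def rect(p,mask,z):
    m=mask.astype(np.uint8); n,l,st,_=cv2.connectedComponentsWithStats(m)
    m=(l==1+np.argmax(st[1:,4])); ys,xs=np.nonzero(m)
    w=toplane(p,np.c_[xs,ys].astype(float),z)
    r=cv2.minAreaRect((w*1000).astype(np.float32)); b=cv2.boxPoints(r)
    return np.round(r[0],1),np.round(r[1],1),np.round(r[2],1),np.round(b,1).tolist()
def hsv(p): return cv2.cvtColor(p['color'],cv2.COLOR_RGB2HSV)
def yellow(p): h=hsv(p); return (h[...,0]>22)&(h[...,0]<38)&(h[...,1]>140)&(h[...,2]>90)
def blue(p): h=hsv(p); return (h[...,0]>95)&(h[...,0]<125)&(h[...,1]>120)
def dil(m,k): return cv2.dilate(m.astype(np.uint8),np.ones((k,k)))>0
E
python3 - <<'E'
from h import *
for c in ['top','scene']:
    p=read_camera(c)
    mc=finder.cut_out('cover_handle',p); mh=finder.cut_out('housing',p)
    if mc:
        m=dil(mc[0]['mask'],5); print(c,'plate',rect(p,m&blue(p),.020)); 
        if (m&yellow(p)).any(): print(c,'lip',rect(p,m&yellow(p),.012))
    if mh:
        m=dil(mh[0]['mask'],7); print(c,'ledge',rect(p,m&yellow(p),.059))
    for n in ['cover_handle','lip_end','ledge','housing']:
        print(c,n,[(np.round(d['location'],4).tolist(),round(d['confidence'],2)) for d in finder.mark_of(n,p)[:1]])
    if c=='top': cv2.imwrite('pics/crop.png',cv2.resize(p['color'][180:320,130:530],(800,280),interpolation=cv2.INTER_CUBIC)[:,:,::-1])
E
```

```text
top plate (array([482. , 126.4]), array([111.3, 100.4]), np.float64(15.5), [[414.8999938964844, 159.89999389648438], [441.70001220703125, 63.20000076293945], [549.0, 92.9000015258789], [522.2000122070312, 189.60000610351562]])Traceback (most recent call last):
  File "<stdin>", line 9, in <module>
  File "h.py", line 10, in rect
    m=(l==1+np.argmax(st[1:,4])); ys,xs=np.nonzero(m)
            ~~~~~~~~~^^^^^^^^^^
    return _wrapfunc(a, 'argmax', axis=axis, out=out, **kwds)
    return bound(*args, **kwds)
ValueError: attempt to get argmax of an empty sequence
```

```bash
python3 - <<'E'
from h import *
for c in ['top','scene']:
    p=read_camera(c); y=yellow(p)
    mc=finder.cut_out('cover_handle',p); mh=finder.cut_out('housing',p)
    if c=='top': cv2.imwrite('pics/crop.png',cv2.resize(p['color'][180:320,130:530],(800,280),interpolation=cv2.INTER_CUBIC)[:,:,::-1])
    if c=='scene' and mc: print(c,'plate',rect(p,dil(mc[0]['mask'],5)&blue(p),.020)[:3])
    n,l,st,ce=cv2.connectedComponentsWithStats(y.astype(np.uint8))
    for i in range(1,n):
        if st[i,4]>60:
            for z in (.012,.059): print(c,st[i].tolist(),z,rect(p,l==i,z))
    for n in ['cover_handle','lip_end','ledge','housing']:
        print(c,n,[(np.round(d['location'],4).tolist(),round(d['confidence'],2)) for d in finder.mark_of(n,p)[:1]])
E
```

```text
top [530, 165, 12, 19, 74] 0.012 (array([ 675.9, -496.2]), array([15.4, 54.7]), np.float64(60.4), [[648.2999877929688, -489.5], [695.9000244140625, -516.4000244140625], [703.5, -503.0], [655.9000244140625, -476.1000061035156]])
top [530, 165, 12, 19, 74] 0.059 (array([ 661.3, -475.2]), array([14.8, 52.5]), np.float64(60.4), [[634.9000244140625, -468.70001220703125], [680.5, -494.6000061035156], [687.7999877929688, -481.70001220703125], [642.2000122070312, -455.79998779296875]])
top cover_handle [([0.4832, 0.1249, 0.0456], 0.91)]
top lip_end [([0.5611, 0.1475, 0.0094], 0.79)]
top ledge [([0.5205, -0.2534, 0.0599], 0.89)]
top housing [([0.477, -0.2397, -0.0009], 0.88)]
scene plate (array([477.6, 132.3]), array([111.4, 107.9]), np.float64(15.3))
scene [326, 162, 34, 25, 307] 0.012 (array([ 560.6, -313.2]), array([129.4,  35.3]), np.float64(78.0), [[529.9000244140625, -372.79998779296875], [564.4000244140625, -380.20001220703125], [591.2999877929688, -253.60000610351562], [556.7999877929688, -246.3000030517578]])
scene [326, 162, 34, 25, 307] 0.059 (array([ 534.9, -246. ]), array([122.7,  33.4]), np.float64(78.0), [[505.79998779296875, -302.5], [538.5, -309.5], [564.0, -189.5], [531.2000122070312, -182.5]])
scene [263, 270, 17, 21, 234] 0.012 (array([547. , 147.9]), array([25.3, 67.6]), np.float64(14.7), [[526.0999755859375, 177.39999389648438], [543.4000244140625, 112.0], [567.7999877929688, 118.4000015258789], [550.5999755859375, 183.8000030517578]])
scene [263, 270, 17, 21, 234] 0.059 (array([521.9, 191.2]), array([24. , 64.1]), np.float64(14.7), [[502.20001220703125, 219.10000610351562], [518.5, 157.10000610351562], [541.7000122070312, 163.1999969482422], [525.4000244140625, 225.1999969482422]])
scene cover_handle [([0.4842, 0.1293, 0.0448], 0.75)]
scene lip_end [([0.5622, 0.1497, 0.0106], 0.74)]
scene ledge [([0.52, -0.2514, 0.0524], 0.71)]
scene housing [([0.4755, -0.2378, 0.0004], 0.94)]
```

View pics/crop.png

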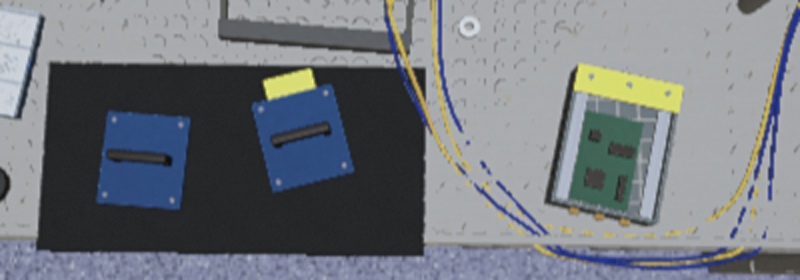

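Emit:
arm_command(plan=[[32,-37,0,0.026,-1],[32,-37,0,0,-1],[32,-37,0,0,-1],[32,-37,0,0,-1],[32,-37,0,0,-1]])

```text
time_s: 1.95
tool_pos: [0.2791, -0.3508, 0.2314]
eef_rot: [[0.964, 0.266, 0.001], [0.266, -0.964, -0.0], [0.0, 0.0, -1.0]]
wrist_force: [0.8, -0.4, 1.4]
opening: 0.0855
finger_force: 0.0
```

Emit:
arm_command(plan=[[32,-37,0,0,-1],[32,-37,0,0,-1],[32,-37,0,0,-1],[32,-37,0,0,-1],[32,-37,0,0,-1]])

```text
time_s: 2.45
tool_pos: [0.3841, -0.1297, 0.2317]
eef_rot: [[0.964, 0.266, 0.001], [0.266, -0.964, -0.0], [0.001, 0.001, -1.0]]
wrist_force: [1.5, 0.1, 0.7]
opening: 0.0853
finger_force: 0.0
```

Emit:
arm_command(plan=[[32,-37,0,0,-1],[32,-37,0,0,-1],[32,-37,0,0,-1],[32,-37,0,0,-1],[0,0,0,0,-1]])

```text
time_s: 2.95
tool_pos: [0.4696, 0.0501, 0.2314]
eef_rot: [[0.962, 0.273, 0.002], [0.273, -0.962, 0.002], [0.002, -0.001, -1.0]]
wrist_force: [-0.2, -1.5, -0.0]
opening: 0.0853
finger_force: 0.0
```

```bash
cat >> h.py <<'E'
def goto(x,y,z,yaw):
    """remaining shift (mm, tool axes) and roll (rad) to a TCP target with tool x at yaw (deg)"""
    s=bot.get_state(); R=np.array(s['eef_rot']); d=R.T@(np.array([x,y,z])-s['tool_pos'])*1000
    yw=np.degrees(np.arctan2(R[1,0],R[0,0]))
    print('t',s['time_s'],'pos',np.round(s['tool_pos'],4),'yaw',round(yw,2),'F',np.round(s['wrist_force'],1),'op',round(s['opening'],4),'ff',np.round(s['finger_force'],1))
    print('shift',np.round(d,1),'roll',round(np.radians(yw-yaw),3), 'tilt z', np.round(R[:,2],3))
E
python3 - <<'E'
from h import *
goto(.4835,.127,.022,15.5)
p=read_camera('top'); h=hsv(p)[210:240,400:480]
y=np.zeros((480,640),bool); hh=hsv(p); c=(hh[...,0]>20)&(hh[...,0]<40)&(hh[...,1]>60); y[205:240,410:475]=c[205:240,410:475]
print(y.sum()); print(rect(p,y,.059))
pc=np.array([[578,65],[683,85],[680,110],[573,92]])/2+[130,180]
print(toplane(p,pc,.059))
p=read_camera('wrist'); cv2.imwrite('pics/w1.png',p['color'][:,:,::-1])
E
```

```text
t 2.95 pos [0.4696 0.0501 0.2314] yaw 15.85 F [-0.2 -1.5 -0. ] op 0.0853 ff 0.0
shift [ 33.9 -69.9 209.5] roll 0.006 tilt z [ 0.002  0.002 -1.   ]
776
(array([ 541. , -252.4]), array([126.4,  34.7]), np.float64(77.9), [[510.79998779296875, -310.5], [544.7000122070312, -317.79998779296875], [571.2000122070312, -194.1999969482422], [537.2000122070312, -186.89999389648438]])
[[ 0.56607468 -0.19609307]
 [ 0.54426689 -0.31736029]
 [ 0.51475854 -0.3129229 ]
 [ 0.53396884 -0.18978218]]
```

View pics/w1.png

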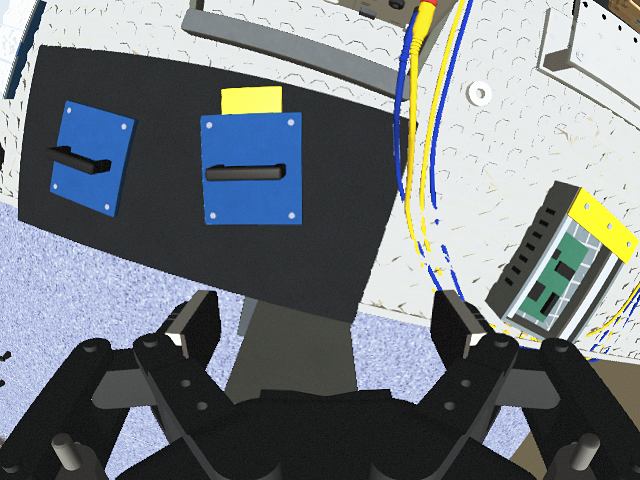

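Emit:
arm_command(plan=[[17,-35,30,0.006,-1],[17,-35,30,0,-1],[0,0,40,0,-1],[0,0,40,0,-1],[0,0,20,0,-1]])

```text
time_s: 3.55
tool_pos: [0.4792, 0.1198, 0.0683]
eef_rot: [[0.966, 0.259, -0.004], [0.259, -0.966, -0.001], [-0.004, 0.0, -1.0]]
wrist_force: [-0.2, 0.1, 0.1]
opening: 0.0857
finger_force: 0.0
```

```bash
python3 - <<'E'
from h import *
goto(.4835,.127,.022,15.5)
p=read_camera('wrist'); cv2.imwrite('pics/w2.png',p['color'][:,:,::-1])
for n in ['cover_handle','lip_end']: print([(np.round(d['location'],4),d['confidence']) for d in finder.mark_of(n,p)[:1]])
E
```

```text
t 3.55 pos [0.4792 0.1198 0.0683] yaw 15.02 F [-0.2  0.1  0.1] op 0.0857 ff 0.0
shift [ 6.2 -5.9 46.3] roll -0.008 tilt z [-0.004 -0.001 -1.   ]
[(array([0.4804, 0.1286, 0.0496]), 0.61)]
[(array([0.561 , 0.1508, 0.0083]), 0.85)]
```

View pics/w2.png

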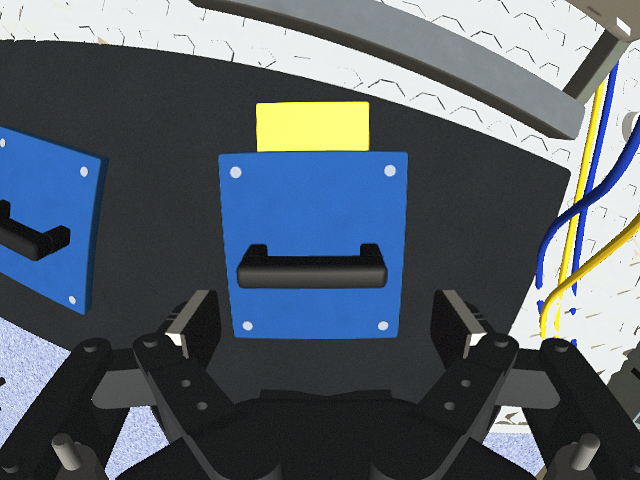

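Emit:
arm_command(plan=[[5,-6,0,0,-1],[0,0,16,0,-1],[0,0,16,0,-1],[0,0,12,0,-1],[0,0,0,0,-1]])

```text
time_s: 4.2
tool_pos: [0.485, 0.1288, 0.0271]
eef_rot: [[0.965, 0.26, -0.0], [0.26, -0.965, -0.0], [-0.0, -0.0, -1.0]]
wrist_force: [0.4, -0.5, 1.0]
opening: 0.0856
finger_force: 0.0
```

```bash
python3 - <<'E'
from h import *
goto(.4835,.127,.022,15.5)
p=read_camera('wrist'); cv2.imwrite('pics/w3.png',p['color'][:,:,::-1])
E
```

```text
t 4.2 pos [0.485  0.1288 0.0271] yaw 15.1 F [ 0.4 -0.5  1. ] op 0.0856 ff 0.0
shift [-1.9  1.3  5.1] roll -0.007 tilt z [-0. -0. -1.]
```

View pics/w3.png

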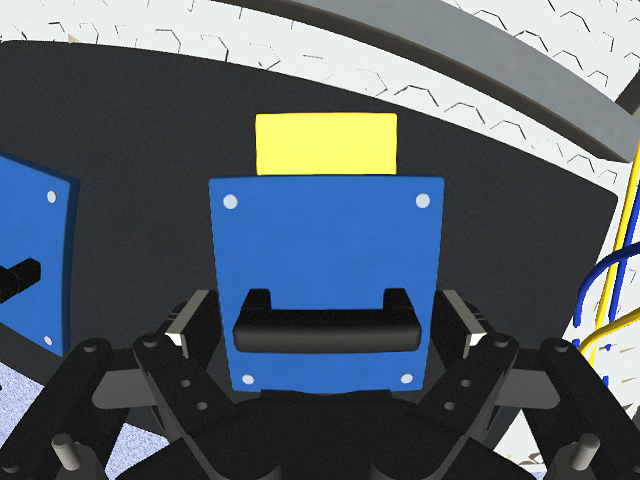

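Emit:
arm_command(plan=[[-1,0,4,0,-1],[0,0,0,0,1],[0,0,0,0,1],[0,0,0,0,1],[0,0,0,0,1]])

```text
time_s: 4.75
tool_pos: [0.4845, 0.1286, 0.0241]
eef_rot: [[0.965, 0.261, 0.001], [0.261, -0.965, 0.0], [0.001, 0.0, -1.0]]
wrist_force: [-1.8, -0.1, 5.6]
opening: 0.0692
finger_force: 68.4
```

Emit:
arm_command(plan=[[0,0,0,0,1],[0,0,-10,0,1],[0,0,-40,0,1],[0,0,-40,0,1],[0,0,0,0,1]])

```text
time_s: 5.25
tool_pos: [0.488, 0.1297, 0.1189]
eef_rot: [[0.965, 0.261, 0.009], [0.261, -0.965, 0.002], [0.009, -0.0, -1.0]]
wrist_force: [1.7, 0.0, -2.0]
opening: 0.0685
finger_force: 70.1
```

```bash
python3 - <<'E'
from h import *
goto(.4835,.127,.022,15.5)
for c in ['scene','wrist']:
  p=read_camera(c)
  for n in ['cover_handle','lip_end']: print(c,n,[(np.round(d['location'],4),d['confidence']) for d in finder.mark_of(n,p)[:1]])
cv2.imwrite('pics/w4.png',p['color'][:,:,::-1])
E
```

```text
t 5.25 pos [0.488  0.1297 0.1189] yaw 15.12 F [ 1.7  0.  -2. ] op 0.0685 ff 70.1
shift [-5.9  1.4 96.9] roll -0.007 tilt z [ 0.009  0.002 -1.   ]
scene cover_handle [(array([0.4834, 0.129 , 0.139 ]), 0.68)]
scene lip_end [(array([0.5678, 0.1508, 0.1067]), 0.85)]
wrist cover_handle [(array([0.4809, 0.1291, 0.1355]), 0.93)]
wrist lip_end [(array([0.5586, 0.1503, 0.0983]), 0.84)]
```

View pics/w4.png

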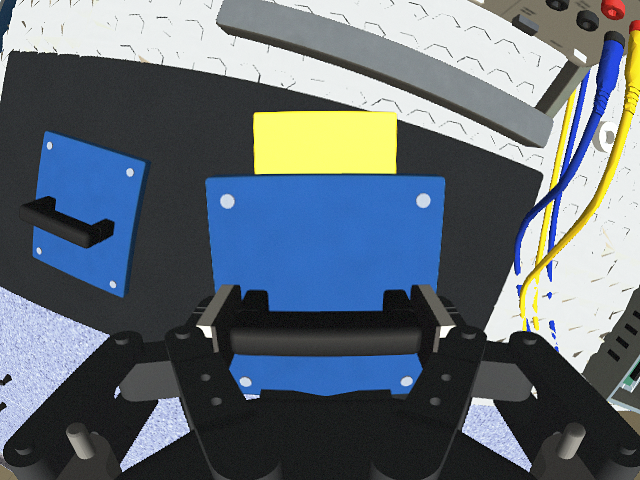

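Emit:
arm_command(plan=[[0,0,-25,0.05,1],[0,40,0,0.11,1],[0,40,0,0.11,1],[0,40,0,0.11,1],[0,40,0,0.09,1]])

```text
time_s: 6.05
tool_pos: [0.4994, -0.069, 0.1339]
eef_rot: [[0.988, -0.156, -0.005], [-0.156, -0.987, 0.033], [-0.01, -0.032, -0.999]]
wrist_force: [0.9, -0.1, -3.2]
opening: 0.0684
finger_force: 70.0
```

```bash
python3 - <<'E'
from h import *
goto(.430,-.2296,.144,-12)
E
```

```text
t 6.05 pos [ 0.4994 -0.069   0.1339] yaw -8.99 F [ 0.9 -0.1 -3.2] op 0.0684 ff 70.0
shift [-43.6 169.1 -15. ] roll 0.053 tilt z [-0.005  0.033 -0.999]
```

Emit:
arm_command(plan=[[-11,38,0,0,1],[-11,38,0,0,1],[-11,38,0,0,1],[-10,30,0,0,1],[0,0,0,0,1]])

```text
time_s: 6.55
tool_pos: [0.4329, -0.2051, 0.1294]
eef_rot: [[0.988, -0.157, -0.007], [-0.157, -0.987, 0.033], [-0.012, -0.031, -0.999]]
wrist_force: [-0.5, 1.3, -3.9]
opening: 0.0688
finger_force: 70.1
```

```bash
python3 - <<'E'
from h import *
goto(.430,-.2296,.144,-12)
ims=[]
for c in ['top','scene','wrist']:
  p=read_camera(c); ims.append(p['color'])
  for n in ['cover_handle','lip_end','ledge','housing']: print(c,n,[(np.round(d['location'],4),round(d['confidence'],2)) for d in finder.mark_of(n,p)[:1]])
w=cv2.resize(ims[2],(480,360)); s=cv2.resize(ims[1][120:300,250:450],(320,288))
s=cv2.copyMakeBorder(s,0,72,0,0,cv2.BORDER_CONSTANT)
cv2.imwrite('pics/h1.png',np.hstack([w,s])[:,:,::-1])
E
```

```text
t 6.55 pos [ 0.4329 -0.2051  0.1294] yaw -9.03 F [-0.5  1.3 -3.9] op 0.0688 ff 70.1
shift [  0.8  24.2 -15.3] roll 0.052 tilt z [-0.007  0.033 -0.999]
top cover_handle [(array([ 0.4324, -0.2036,  0.1529]), 0.94)]
top lip_end [(array([ 0.5124, -0.2167,  0.1135]), 0.75)]
top ledge [(array([ 0.5212, -0.2537,  0.0559]), 0.82)]
top housing []
scene cover_handle [(array([ 0.436 , -0.2   ,  0.1507]), 0.61)]
scene lip_end [(array([ 0.5164, -0.2159,  0.1174]), 0.78)]
scene ledge [(array([ 0.5227, -0.2482,  0.0504]), 0.66)]
scene housing [(array([ 0.476 , -0.2358, -0.0012]), 0.63)]
wrist cover_handle [(array([ 0.4314, -0.2018,  0.1534]), 0.95)]
wrist lip_end [(array([ 0.5128, -0.2108,  0.1154]), 0.83)]
wrist ledge [(array([ 0.5194, -0.2516,  0.0591]), 0.67)]
wrist housing []
```

View pics/h1.png

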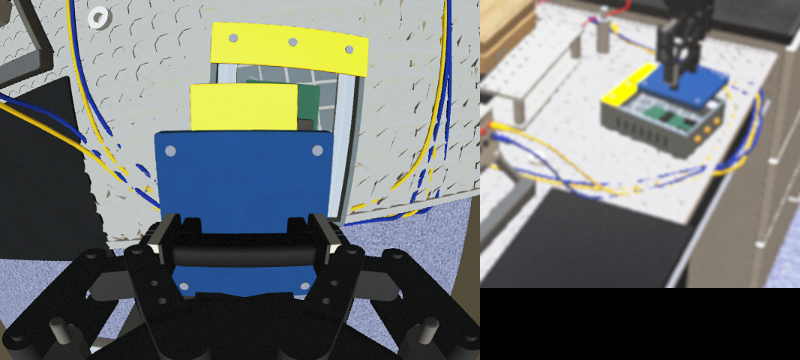

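Emit:
arm_command(plan=[[0,13,0,0.026,1],[0,13,0,0.026,1],[0,0,13,0,1],[0,0,13,0,1],[0,0,12,0,1]])

```text
time_s: 7.8
tool_pos: [0.4303, -0.2268, 0.0904]
eef_rot: [[0.979, -0.204, -0.005], [-0.204, -0.978, 0.034], [-0.011, -0.032, -0.999]]
wrist_force: [1.0, 0.5, -3.1]
opening: 0.0685
finger_force: 70.2
```

```bash
python3 - <<'E'
from h import *
goto(.429,-.231,.076,-12)
ims=[]
for c in ['top','scene','wrist']:
  p=read_camera(c); ims.append(p['color'])
  for n in ['cover_handle','lip_end','ledge']: print(c,n,[(np.round(d['location'],4),round(d['confidence'],2)) for d in finder.mark_of(n,p)[:1]])
w=cv2.resize(ims[2],(480,360)); s=cv2.resize(ims[0][200:300,400:500],(320,320))
s=cv2.copyMakeBorder(s,0,40,0,0,cv2.BORDER_CONSTANT)
cv2.imwrite('pics/h2.png',np.hstack([w,s])[:,:,::-1])
E
```

```text
t 7.8 pos [ 0.4303 -0.2268  0.0904] yaw -11.77 F [ 1.   0.5 -3.1] op 0.0685 ff 70.2
shift [-0.3  4.9 14.3] roll 0.004 tilt z [-0.005  0.034 -0.999]
top cover_handle [(array([ 0.429 , -0.2285,  0.1131]), 0.8)]
top lip_end [(array([ 0.5093, -0.2397,  0.0759]), 0.81)]
top ledge [(array([ 0.5237, -0.2545,  0.0585]), 0.55)]
scene cover_handle [(array([ 0.4292, -0.2242,  0.1119]), 0.83)]
scene lip_end [(array([ 0.5097, -0.2425,  0.0777]), 0.84)]
scene ledge [(array([ 0.5219, -0.2504,  0.0511]), 0.84)]
wrist cover_handle [(array([ 0.4274, -0.2265,  0.1165]), 0.73)]
wrist lip_end [(array([ 0.5062, -0.2402,  0.0787]), 0.97)]
wrist ledge [(array([ 0.5203, -0.2493,  0.0556]), 0.72)]
```

View pics/h2.png

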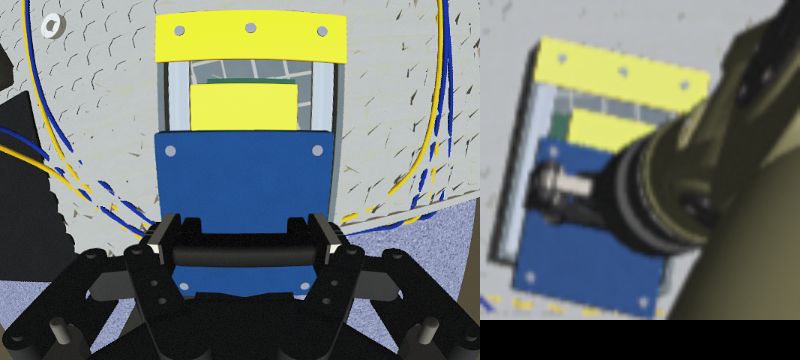

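Emit:
arm_command(plan=[[-1,5,6,0,1],[0,0,7,0,1],[0,0,3,0,1],[0,0,3,0,1],[0,0,0,0,1]])

```text
time_s: 8.9
tool_pos: [0.4288, -0.2309, 0.0725]
eef_rot: [[0.979, -0.204, -0.004], [-0.203, -0.979, 0.033], [-0.011, -0.031, -0.999]]
wrist_force: [-0.6, -1.3, -2.4]
opening: 0.0685
finger_force: 70.1
```

Emit:
arm_command(plan=[[0,0,2,0,1],[0,0,2,0,1],[0,0,0,0,1],[0,0,0,0,1],[0,0,0,0,1]])

```text
time_s: 9.4
tool_pos: [0.4303, -0.2312, 0.0708]
eef_rot: [[0.979, -0.203, -0.001], [-0.203, -0.979, 0.032], [-0.007, -0.031, -0.999]]
wrist_force: [-0.6, 3.3, 12.8]
opening: 0.0685
finger_force: 72.1
```

```bash
python3 - <<'E'
from h import *
goto(.429,-.231,.067,-12)
for c in ['top','scene','wrist']:
  p=read_camera(c)
  for n in ['cover_handle','lip_end']: print(c,n,[(np.round(d['location'],4),round(d['confidence'],2)) for d in finder.mark_of(n,p)[:1]])
E
```

```text
t 9.4 pos [ 0.4303 -0.2312  0.0708] yaw -11.73 F [-0.6  3.3 12.8] op 0.0685 ff 72.1
shift [-1.3  0.2  3.8] roll 0.005 tilt z [-0.001  0.032 -0.999]
top cover_handle [(array([ 0.4294, -0.2299,  0.092 ]), 0.56)]
top lip_end [(array([ 0.5083, -0.2437,  0.0565]), 0.71)]
scene cover_handle [(array([ 0.4252, -0.2316,  0.095 ]), 0.77)]
scene lip_end [(array([ 0.5081, -0.2457,  0.0565]), 0.66)]
wrist cover_handle [(array([ 0.4273, -0.2316,  0.0955]), 0.97)]
wrist lip_end [(array([ 0.5056, -0.245 ,  0.0514]), 0.59)]
```

Emit:
arm_command(plan=[[0,0,2,0,1],[0,0,2,0,1],[0,0,0,0,1],[0,0,0,0,1],[0,0,0,0,1]])

```text
time_s: 10.35
tool_pos: [0.4331, -0.2316, 0.0679]
eef_rot: [[0.979, -0.203, 0.004], [-0.203, -0.979, 0.031], [-0.002, -0.031, -1.0]]
wrist_force: [3.5, 4.4, 13.4]
opening: 0.0691
finger_force: 73.6
```

```bash
python3 - <<'E'
from h import *
goto(.429,-.231,.067,-12); print(np.round(bot.get_state()['wrist_torque'],2))
for c in ['scene','wrist']:
  p=read_camera(c)
  for n in ['cover_handle','lip_end']: print(c,n,[(np.round(d['location'],4),round(d['confidence'],2)) for d in finder.mark_of(n,p)[:1]])
E
```

```text
t 10.35 pos [ 0.4331 -0.2316  0.0679] yaw -11.69 F [ 3.5  4.4 13.4] op 0.0691 ff 73.6
shift [-4.1  0.2  0.9] roll 0.005 tilt z [ 0.004  0.031 -1.   ]
[ 0.39 -0.13 -0.05]
scene cover_handle [(array([ 0.43  , -0.2286,  0.0885]), 0.85)]
scene lip_end [(array([ 0.508 , -0.2481,  0.0481]), 0.83)]
wrist cover_handle [(array([ 0.4303, -0.2322,  0.0915]), 0.92)]
wrist lip_end []
```

Emit:
arm_command(plan=[[-2,0,2,0,1],[0,0,2,0,1],[0,0,0,0,1],[0,0,0,0,1],[0,0,0,0,1]])

```text
time_s: 11.15
tool_pos: [0.434, -0.2319, 0.0666]
eef_rot: [[0.979, -0.203, 0.01], [-0.203, -0.979, 0.03], [0.004, -0.031, -1.0]]
wrist_force: [4.2, 7.9, 31.8]
opening: 0.0688
finger_force: 76.2
```

```bash
python3 - <<'E'
from h import *
goto(.429,-.231,.067,-12); print(np.round(bot.get_state()['wrist_torque'],2))
for c in ['top','scene','wrist']:
  p=read_camera(c)
  for n in ['cover_handle','lip_end','ledge']: print(c,n,[(np.round(d['location'],4),round(d['confidence'],2)) for d in finder.mark_of(n,p)[:1]])
  if c=='scene': s=cv2.resize(p['color'][140:230,300:420],(640,480),interpolation=cv2.INTER_CUBIC)
cv2.imwrite('pics/h3.png',np.hstack([cv2.resize(p['color'][0:360,150:510],(400,400)),s[:400,:400]])[:,:,::-1])
E
```

```text
t 11.15 pos [ 0.434  -0.2319  0.0666] yaw -11.72 F [ 4.2  7.9 31.8] op 0.0688 ff 76.2
shift [-5.1  0.1 -0.4] roll 0.005 tilt z [ 0.01  0.03 -1.  ]
[ 0.74 -0.13 -0.5 ]
top cover_handle [(array([ 0.4341, -0.2351,  0.0903]), 0.73)]
top lip_end []
top ledge [(array([ 0.5219, -0.253 ,  0.0565]), 0.97)]
scene cover_handle [(array([ 0.4306, -0.2312,  0.0864]), 0.83)]
scene lip_end [(array([ 0.5094, -0.2483,  0.0442]), 0.68)]
scene ledge [(array([ 0.5229, -0.2478,  0.0523]), 0.79)]
wrist cover_handle [(array([ 0.4306, -0.2319,  0.0932]), 0.7)]
wrist lip_end [(array([ 0.5068, -0.2475,  0.0445]), 0.96)]
wrist ledge [(array([ 0.5212, -0.25  ,  0.0571]), 0.82)]
```

View pics/h3.png

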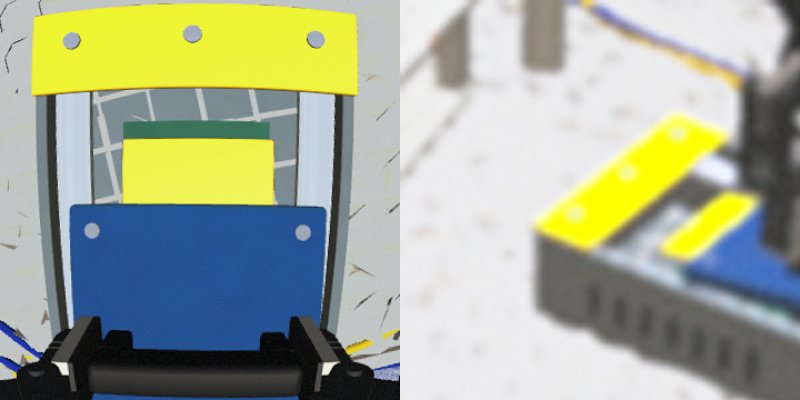

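Emit:
arm_command(plan=[[0,0,-4,0,1],[0,0,-3,0,1],[6,0,0,0,1],[6,0,0,0,1],[0,0,0,0,1]])

```text
time_s: 12.25
tool_pos: [0.4395, -0.2332, 0.0673]
eef_rot: [[0.979, -0.204, -0.004], [-0.203, -0.979, 0.033], [-0.01, -0.031, -0.999]]
wrist_force: [-0.5, 0.2, -2.1]
opening: 0.069
finger_force: 72.4
```

```bash
python3 - <<'E'
from h import *
X=np.array([.978,-.208]); L=np.array([.5215,-.2510])
h=L-.063*X; print(h)
goto(h[0]+.001,h[1]+.001,.067,-12); print(np.round(bot.get_state()['wrist_torque'],2))
for c in ['top','scene','wrist']:
  p=read_camera(c)
  for n in ['cover_handle','lip_end','ledge']: print(c,n,[(np.round(d['location'],4),round(d['confidence'],2)) for d in finder.mark_of(n,p)[:1]])
E
```

```text
[ 0.459886 -0.237896]
t 12.25 pos [ 0.4395 -0.2332  0.0673] yaw -11.73 F [-0.5  0.2 -2.1] op 0.069 ff 72.4
shift [21.7 -0.7  0.1] roll 0.005 tilt z [-0.004  0.033 -0.999]
[-0.07 -0.08  0.04]
top cover_handle []
top lip_end [(array([ 0.5125, -0.2493,  0.0451]), 0.83)]
top ledge [(array([ 0.5234, -0.2525,  0.0568]), 0.62)]
scene cover_handle [(array([ 0.4372, -0.2301,  0.0888]), 0.68)]
scene lip_end [(array([ 0.513 , -0.2463,  0.0451]), 0.74)]
scene ledge [(array([ 0.5226, -0.2493,  0.0521]), 0.59)]
wrist cover_handle [(array([ 0.434 , -0.231 ,  0.0921]), 0.83)]
wrist lip_end [(array([ 0.5093, -0.245 ,  0.046 ]), 0.88)]
wrist ledge [(array([ 0.5188, -0.2496,  0.0563]), 0.67)]
```

Emit:
arm_command(plan=[[6,0,0,0,1],[6,0,0,0,1],[6,0,0,0,1],[5,0,0,0,1],[0,0,0,0,1]])

```text
time_s: 13.35
tool_pos: [0.4624, -0.2379, 0.0676]
eef_rot: [[0.979, -0.203, -0.003], [-0.203, -0.979, 0.032], [-0.009, -0.031, -0.999]]
wrist_force: [0.1, -0.4, -2.0]
opening: 0.0685
finger_force: 72.4
```

```bash
python3 - <<'E'
from h import *
X=np.array([.978,-.208]); L=np.array([.5215,-.2510])
h=L-.063*X
goto(h[0]+.001,h[1]+.001,.067,-12)
for c in ['scene','wrist']:
  p=read_camera(c)
  for n in ['cover_handle','lip_end','ledge']: print(c,n,[(np.round(d['location'],4),round(d['confidence'],2)) for d in finder.mark_of(n,p)[:1]])
cv2.imwrite('pics/h4.png',p['color'][0:360,120:520,::-1])
E
```

```text
t 13.35 pos [ 0.4624 -0.2379  0.0676] yaw -11.72 F [ 0.1 -0.4 -2. ] op 0.0685 ff 72.4
shift [-1.7 -0.7  0.7] roll 0.005 tilt z [-0.003  0.032 -0.999]
scene cover_handle [(array([ 0.4596, -0.2345,  0.0892]), 0.59)]
scene lip_end [(array([ 0.536 , -0.2545,  0.0467]), 0.57)]
scene ledge [(array([ 0.5245, -0.2486,  0.0512]), 0.56)]
wrist cover_handle []
wrist lip_end []
wrist ledge [(array([ 0.5227, -0.2484,  0.0578]), 0.61)]
```

View pics/h4.png

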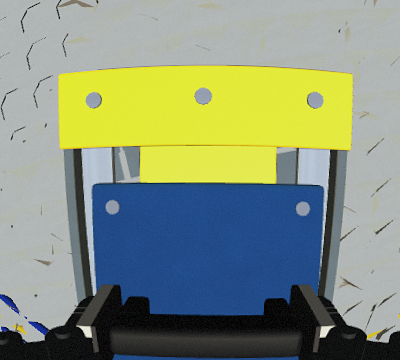

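Emit:
arm_command(plan=[[4,0,0,0,1],[0,0,2,0,1],[0,0,2,0,1],[0,0,2,0,1],[0,0,0,0,1]])

```text
time_s: 14.25
tool_pos: [0.4643, -0.2378, 0.0628]
eef_rot: [[0.979, -0.204, -0.005], [-0.204, -0.978, 0.033], [-0.011, -0.031, -0.999]]
wrist_force: [-8.0, 5.8, 14.7]
opening: 0.0684
finger_force: 74.9
```

Emit:
arm_command(plan=[[0,0,2,0,1],[0,0,2,0,1],[0,0,0,0,1],[0,0,0,0,1],[0,0,0,0,1]])

```text
time_s: 14.75
tool_pos: [0.4642, -0.2373, 0.0597]
eef_rot: [[0.979, -0.204, -0.005], [-0.204, -0.978, 0.033], [-0.011, -0.032, -0.999]]
wrist_force: [-10.5, 8.7, 24.4]
opening: 0.0685
finger_force: 76.4
```

```bash
python3 - <<'E'
from h import *
X=np.array([.978,-.208]); L=np.array([.5215,-.2510])
h=L-.063*X
goto(h[0]+.001,h[1]+.001,.061,-12)
for c in ['scene','wrist','top']:
  p=read_camera(c)
  for n in ['cover_handle','lip_end']: print(c,n,[(np.round(d['location'],4),round(d['confidence'],2)) for d in finder.mark_of(n,p)[:1]])
E
```

```text
t 14.75 pos [ 0.4642 -0.2373  0.0597] yaw -11.75 F [-10.5   8.7  24.4] op 0.0685 ff 76.4
shift [-3.3  0.3 -1.2] roll 0.004 tilt z [-0.005  0.033 -0.999]
scene cover_handle [(array([ 0.463 , -0.2341,  0.0822]), 0.74)]
scene lip_end [(array([ 0.5384, -0.253 ,  0.0473]), 0.87)]
wrist cover_handle [(array([ 0.461 , -0.2372,  0.0854]), 0.58)]
wrist lip_end []
top cover_handle [(array([ 0.4608, -0.2369,  0.0802]), 0.71)]
top lip_end [(array([ 0.5408, -0.2537,  0.0491]), 0.8)]
```

Emit:
arm_command(plan=[[0,0,3,0,1],[0,0,0,0,1],[0,0,0,0,1],[0,0,-4,0,1],[0,0,0,0,1]])

```text
time_s: 15.7
tool_pos: [0.4659, -0.2384, 0.0597]
eef_rot: [[0.979, -0.203, -0.002], [-0.203, -0.979, 0.032], [-0.008, -0.031, -0.999]]
wrist_force: [-2.3, 2.1, 5.1]
opening: 0.0689
finger_force: 75.1
```

Emit:
arm_command(plan=[[0,0,0,0,-1],[0,0,0,0,-1],[0,0,0,0,-1],[0,0,0,0,-1],[0,0,0,0,-1]])

```text
time_s: 16.2
tool_pos: [0.4652, -0.2381, 0.0583]
eef_rot: [[0.979, -0.204, -0.004], [-0.203, -0.979, 0.033], [-0.01, -0.031, -0.999]]
wrist_force: [-0.0, -0.3, -0.7]
opening: 0.0855
finger_force: 0.0
```

```bash
python3 - <<'E'
from h import *
goto(.4642,-.2373,.061,-12)
for c in ['scene','top','wrist']:
  p=read_camera(c)
  for n in ['cover_handle','lip_end']: print(c,n,[(np.round(d['location'],4),round(d['confidence'],2)) for d in finder.mark_of(n,p)[:1]])
cv2.imwrite('pics/h5.png',p['color'][:,:,::-1])
E
```

```text
t 16.2 pos [ 0.4652 -0.2381  0.0583] yaw -11.74 F [-0.  -0.3 -0.7] op 0.0855 ff 0.0
shift [-1.1 -0.7 -2.7] roll 0.005 tilt z [-0.004  0.033 -0.999]
scene cover_handle []
scene lip_end [(array([ 0.5438, -0.255 ,  0.0479]), 0.55)]
top cover_handle [(array([ 0.4636, -0.2394,  0.0818]), 0.61)]
top lip_end [(array([ 0.5396, -0.2534,  0.0488]), 0.58)]
wrist cover_handle [(array([ 0.4625, -0.2382,  0.0868]), 0.83)]
wrist lip_end []
```

View pics/h5.png

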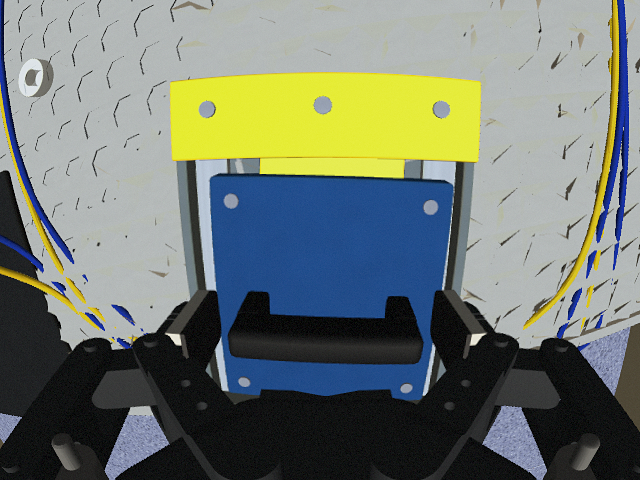

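Emit:
arm_command(plan=[[0,-0.5,-15,0,-1],[0,-0.5,-20,0,-1],[0,-1,-30,0,-1],[0,-1,-40,0,-1],[0,0,-40,0,-1]])

```text
time_s: 17.15
tool_pos: [0.4658, -0.2396, 0.2047]
eef_rot: [[0.979, -0.204, -0.004], [-0.203, -0.979, 0.033], [-0.011, -0.032, -0.999]]
wrist_force: [1.5, -0.9, 0.4]
opening: 0.0852
finger_force: 0.0
```

```bash
python3 - <<'E'
from h import *
goto(.4642,-.2373,.061,-12)
for c in ['top','scene','wrist']:
  p=read_camera(c)
  for n in ['cover_handle','lip_end','ledge','plain_handle']: print(c,n,[(np.round(d['location'],4),round(d['confidence'],2)) for d in finder.mark_of(n,p)[:1]])
  if c=='scene': s=cv2.resize(p['color'][140:230,300:390],(400,400),interpolation=cv2.INTER_CUBIC)
cv2.imwrite('pics/h6.png',np.hstack([cv2.resize(p['color'][0:400,120:520],(400,400)),s])[:,:,::-1])
E
```

```text
t 17.15 pos [ 0.4658 -0.2396  0.2047] yaw -11.73 F [ 1.5 -0.9  0.4] op 0.0852 ff 0.0
shift [ -0.5   2.6 143.7] roll 0.005 tilt z [-0.004  0.033 -0.999]
top cover_handle [(array([ 0.4669, -0.2364,  0.0794]), 0.8)]
top lip_end []
top ledge [(array([ 0.5213, -0.2528,  0.0625]), 0.68)]
top plain_handle [(array([0.4542, 0.3144, 0.0467]), 0.61)]
scene cover_handle [(array([ 0.4639, -0.2353,  0.0824]), 0.73)]
scene lip_end [(array([ 0.5443, -0.2569,  0.0487]), 0.55)]
scene ledge [(array([ 0.5204, -0.2497,  0.053 ]), 0.76)]
scene plain_handle [(array([0.4532, 0.3137, 0.0505]), 0.65)]
wrist cover_handle [(array([ 0.4623, -0.2364,  0.0848]), 0.9)]
wrist lip_end []
wrist ledge [(array([ 0.519 , -0.2508,  0.0561]), 0.64)]
wrist plain_handle []
```

View pics/h6.png

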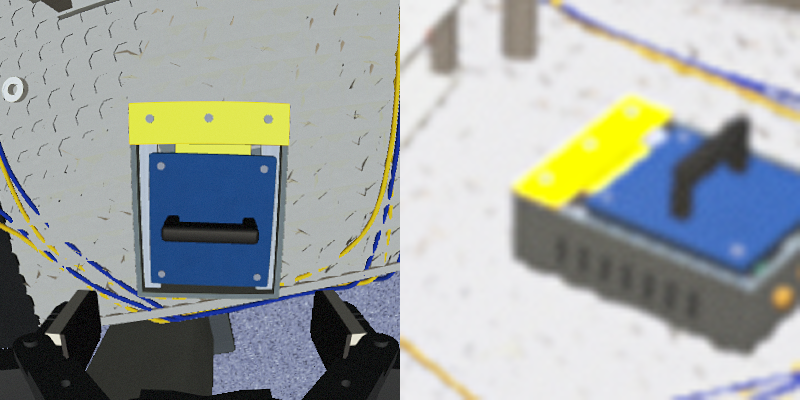

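The pictures show the cover lying level inside the opening with its lip under the ledge. The near edge sits clear inside the wall, and the plain plate has not moved.

```bash
python3 -c "
from cell import workorder
print(workorder.job_done())"
```

```text
the job is handed in; nothing more can be done
None
```

The cover's lip is hooked under the ledge and the last pictures show it level and home in the housing; it is released, the plain plate was left where it lay, and the job was handed in at about 17 s (no verdict came back).

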